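# Fit the detector carrier and hang the sample holder on the goniometer bench

### The job

Set up the goniometer for a measurement: slide the bored detector carrier down the leaning rod, past the sprung ball until it clicks, so that it sits home against the black shoulder. Then take the sample holder from its rack and hang it by its bent lip over a wall of the open metal cell, with its sample plate inside. Leave the other things on the bench where they are.

Things in the scene. Friction and masses are not known exactly. Their poses are not given: they have to be found in the camera images.
- carrier_center (a point): Detector carrier: loose aluminium block (about 90 g) standing on the table, a round 21 mm bore right through it along its x axis, alike from both ends. 30 mm long along x, 34 mm wide along y between plain flat sides (grip these), 36 mm high along z; a flat black window on top (2 mm proud). This point: the block's centre, on the bore's axis, 18 mm above the underside.
- rod: Fixed greased steel rod, 18 mm diameter, rising 35 degrees from level, free end away from its bracket. Origin: where the carrier's centre lies when home, on the rod's axis, 118 mm above the table. x runs up along the rod, y is level, z square to both, on the upper side. Along x: black shoulder (30 mm diameter) ends at -15 mm, full diameter ends at +40, taper to 8 mm diameter ends at the tip, +52.
- gonio: The fixed goniometer that carries the rod: a black breadboard 220 x 90 x 12 mm, and on it a black bracket 50 mm long with two round scale plates, its top 102 mm above the table. The bracket ends 50 mm down the rod from home; the space above and beside the upper rod is free. Origin: table level, below the pivot; x points the way the rod leans out.
- detent (a joint): How far the sprung brass ball in the rod is pushed in (m): 0 = out, 4.5 mm proud of the rod's upper (+z) side at x = +24.5 mm; limit 0.006. Spring 4 N at rest, 1.5 N more per mm. The carrier must be pushed over it, about 5 to 15 N along the rod (its weight alone will not pass); the ball springs out behind the carrier's upper end when the carrier is home: the click.
- holder_tab (a point): Sample holder: loose grey plastic piece (about 70 g) hanging upright on its rack. This point: centre of the grip tab on top, 12 mm thick along x, 24 wide along y, 34 high along z. Below the tab a 4 mm bridge; from it hang the sample plate on the -x side and a lip on the +x side (4 mm thick, to 35 mm below this point). The slot between them, 9 mm wide, opens down, centred below this point.
- holder_foot (a point): Middle of the lower edge of the holder's sample plate: 67 mm below and 6.5 mm to the -x side of the tab's centre, same axes. The plate is 4 mm thick, 36 mm wide, and has an 8 mm thick sample boss low on its -x face. The slot's closed end (underside of the bridge) is 46 mm above this point.
- rack: The holder's fixed black rack: an upright wall 8 mm thick along its x, 50 mm wide along y, its top 64 mm above the table, in the middle of a foot 75 by 60 mm, 8 mm high. The holder's slot straddles the wall. Origin: centre of the underside.
- cell: Sample cell: fixed open square aluminium box with round windows in its sides, 84 x 84 mm outside along its x and y, 64 mm high, walls 4 mm, floor 5 mm. Origin: centre of the underside. Any of its four walls may carry the holder; hung there, the holder's tab centre is about 85 mm above this origin.
- clamp_block: Bystander: a loose solid aluminium block, 42 x 30 x 28 mm, with a small screw on top and no bore. It may stand where the carrier stood in another run. Origin: centre of the underside.
- lens_ring: Bystander: a loose aluminium ring lying flat, 46 mm outside, 30 mm inside, 14 mm high. Origin: centre of the underside.
- driver: Bystander: a screwdriver 160 mm long lying on the table.
- screw_jar: Bystander: a small jar, 48 mm diameter, 50 mm high. Origin: centre of the underside.
- mouse: Bystander: a black computer mouse, 100 x 60 x 26 mm. Origin: centre of the underside.
- slide_box: Bystander: a small cardboard box, 35 x 85 x 30 mm. Origin: centre of the underside.

How it is judged:
On the way, in this order (a step that is already met when the one before it is completed fails the run):
1. the carrier is home on the rod: past the ball, which has sprung out behind it (x of carrier_center in the frame of rod below 0.004 m and distance between carrier_center and rod below 0.007 m and angle between the x axis of carrier_center and the x axis of rod, either way round below 0.12 rad and value of joint detent below 0.001 m), for 0.2 s.
2. the sample holder hangs by its lip on a wall of the cell, plate inside (x of holder_foot in the frame of cell between -0.039 and 0.039 m and y of holder_foot in the frame of cell between -0.039 and 0.039 m and z of holder_tab in the frame of cell between 0.079 and 0.092 m and angle between holder_foot's own z axis and vertical below 0.25 rad), for 0.2 s.
At the end, for the whole second after the job is handed in: Carrier home on the rod: centre within 7 mm of home and at most 4 mm up the rod, bore within 0.12 rad of the rod, ball out to under 1 mm. Holder hung on a cell wall: plate foot inside the cell (39 mm of its middle in x, y), tab centre 79-92 mm above its underside, upright within 0.25 rad (all of step 1 and all of step 2); the robot touches nothing.
It fails at once if one of the other loose things on the bench was moved more than 30 mm (distance of any of clamp_block, lens_ring, driver, screw_jar, mouse, slide_box from where it was at the start of the episode above 0.03 m).
It also fails if it takes over 58 s, if anything falls off the work surface, if the arm or the gripper's body presses on something with over 40 N, if the wrist force passes 120 N, or if a joint passes its speed limit or range.

### The arm

A 6-joint arm with a two-finger parallel gripper is mounted at the origin on the work surface. World frame = base frame: x ahead of the robot, y to its left, z up, the work surface at z = 0. Lengths are in m, angles in rad, forces in N, time in s.
With the tool pointing down it reaches from about 0.375 to 0.9 m from the base axis. Payload 3.1 kg.
Tool frame: the origin (TCP) lies between the finger pads; the fingertips stand 17 mm ahead of it and the grasp point (between the pads) lies 2 mm behind it (robot.nose_length is the distance from the TCP to the fingertips, in m); z points along the fingers, y is the line along which they close (so a half turn about z gives the same grasp; the last joint's range is limited). The gripper opens to 87 mm and grips with 3 to 60 N. Pads are 19 mm wide; open, the fingers measure 117 mm over their backs; the gripper's body (75 mm by 190 mm) begins 51 mm behind the grasp point.
Start: joints at [-1.385, 0.527, 1.433, -0, 1.181, -0.178], TCP at [0.222, -0.584, 0.24] pointing down, gripper open.
Joint ranges: [-3.08, 3.08], [-0.75, 2.2], [0.22, 2.44], [-1.43, 4.57], [0, 2.65], [-2.85, 2.85]. Speed limits (rad/s): [2.79, 2.79, 3.14, 3.14, 3.14, 3.14].

### API

Orientations are given as a unit quaternion [x, y, z, w].
In Python, from rig import robot, cams gives the robot as it stands.
- The arm moves only by the shell command python3 -m pendant 'ROWS' [FORCE]. ROWS is JSON, a list of rows, each an object with "jaw": the opening, from 0 (shut) to 1 (fully open); "linear": the shift along the tool's x, y, z in cm, a list of three; "twist": the turn about the tool's z in degrees. A call has 1 to 12 rows; each row shifts and turns the commanded pose from where the row before left it, along the tool's axes as they then stand; what a row does not reach is not made up. A row lasts 1/12 s, in which the tool goes at most 41.7 mm and 7.16 degrees, less where a joint would pass 70% of its speed; a pose out of reach is approached as far as the arm can. A call is refused whole if a number of a shift passes 4.17 or a number of a turn 7.16, either way. A call with a gripper value outside its range is refused whole. The fingers move at their own pace and stop on an object; FORCE is the grip in N (left out, the last holds). Time passes only in rows, so rows that do not move let the fingers close. It gives the time, the measured TCP pose, the force, the opening and the grip force at its end, in the units of the state.
- robot.get_obs(): the state, without advancing time (a new reading comes with each control period).
- cams.camera(name): name is "side" or "top"; returns a dict with "color" (480x640x3 uint8, blue, green, red), "depth" (480x640 float32, m along the optical axis (not along the pixel's ray), 0 where there is no reading), "fov_y" (degrees; the focal length in pixels is half the picture's height over the tangent of half this angle, whatever the lens; pixels are square), "cx", "cy" (the principal point, pixels), "view" (4x4, takes a point from world to camera coordinates). Camera axes: x right, y down, z forward; pixel columns grow to the right and rows downward; lengths in m; the calibration is good to about 2 mm. A picture is of the moment at which its call begins.
- robot.hand_in(): hands the job in; it is judged then, once.
The state is a dict: "time": time; "q": joint angles; "joint_velocities": joint speeds; "joint_torque": joint torques, N m; "position": TCP position; "tool_rot": TCP orientation; "ft_force": force on the tool from outside, world axes, zero at the start; "moment": the same for the moment, N m; "grip_width": finger opening in m; "grip_force": force on a finger pad.
Only numpy, scipy, OpenCV 4.12 (cv2) and the standard library are available. Lean on these libraries where they do the work, as an engineer would, in place of code of your own. Each camera call takes 0.05 s, during which the arm holds its last target. There are 200 camera calls.

## Working session

There is one attempt and no reset: what is moved stays moved. The work goes in short steps, Python scripts to look and compute and a shell command to move; the robot and the scene stay as the last step left them, time stands still between calls to the robot, and variables do not carry over. Pictures are saved under pics/ and viewed, at most 12 in all, crops included, and the job is handed in when it is done.

```bash
ls; mkdir -p pics; cat > h.py <<'E'
import numpy as np,cv2
from rig import robot,cams
def grab(n):
    c=cams.camera(n); h=c["color"].shape[0]; c["f"]=h/2/np.tan(np.radians(c["fov_y"])/2); c["view"]=np.array(c["view"]); return c
def cloud(c):
    d=c["depth"]; v,u=np.mgrid[:d.shape[0],:d.shape[1]]
    P=np.stack([(u-c["cx"])/c["f"]*d,(v-c["cy"])/c["f"]*d,d,np.ones_like(d)],-1)
    W=P@np.linalg.inv(c["view"]).T; W=W[...,:3]; W[d==0]=np.nan; return W
E
python3 - <<'E'
from h import *
for n in("top","side"):
    c=grab(n); cv2.imwrite(f"pics/{n}0.png",c["color"]); np.savez(f"{n}0.npz",W=cloud(c),color=c["color"],view=c["view"],f=c["f"],cx=c["cx"],cy=c["cy"])
    print(n,np.linalg.inv(c["view"]).round(3),c["f"])
o=robot.get_obs();print(o)
E
```

```text
pics
top [[-0.027 -0.989  0.147  0.436]
 [-0.999  0.023 -0.029  0.035]
 [ 0.025 -0.148 -0.989  1.041]
 [ 0.     0.     0.     1.   ]] 434.14177014924974
side [[-0.909 -0.289  0.3    0.336]
 [-0.416  0.596 -0.687  0.627]
 [ 0.02  -0.749 -0.662  0.707]
 [ 0.     0.     0.     1.   ]] 453.4366145279642
{'time': 0.1, 'q': array([-1.38549361e+00,  5.28379404e-01,  1.43374623e+00, -6.51362705e-06,
        1.18140245e+00, -1.78513012e-01]), 'joint_velocities': array([-0.00247891, -0.00182177, -0.00413412,  0.00021469,  0.00089721,
       -0.0004757 ]), 'joint_torque': array([ 2.58870250e-04, -4.40984523e+01, -1.77150589e+01,  6.34489604e-02,
        5.33501920e-02, -4.08811979e-05]), 'position': array([ 0.22230526, -0.5834719 ,  0.23867453]), 'tool_rot': array([ 9.83499653e-01,  1.80907423e-01, -6.29702380e-06, -9.67695431e-04]), 'ft_force': array([-0.73307226, -0.19834271, -0.01067002]), 'moment': array([ 0.06110994,  0.07064632, -0.00584979]), 'grip_force': 0.0, 'grip_width': 0.08682436021493832}
```

View pics/top0.png

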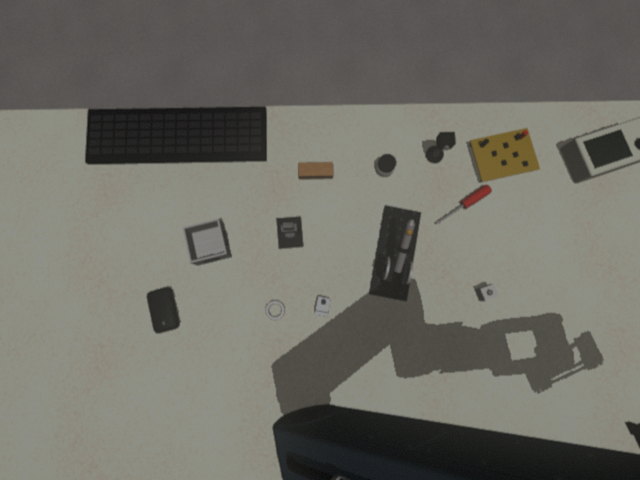

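View pics/side0.png

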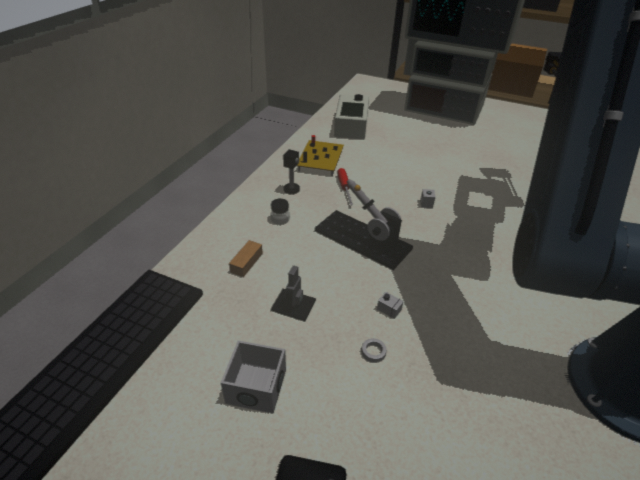

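```bash
python3 - <<'E'
from h import *
T=np.load("top0.npz");S=np.load("side0.npz")
def cr(z,u,v,r=30): 
    return cv2.resize(z["color"][v-r:v+r,u-r:u+r],(260,260),interpolation=cv2.INTER_CUBIC)
a=np.hstack([cr(T,320,304,20),cr(T,485,292,20),cr(T,400,245,48)])
b=np.hstack([cr(S,389,303,20),cr(S,428,198,20),cr(S,370,210,45)])
cv2.imwrite("pics/crop.png",np.vstack([a,b])*1)
for z,n,pts in((T,"top",[(320,304),(485,292),(275,309),(208,240),(289,232),(396,253)]),(S,"side",[(389,303),(428,198)])):
    for u,v in pts:
        print(n,u,v,z["W"][v,u].round(4))
E
```

```text
top 320 304 [0.4452 0.0172 0.0248]
top 485 292 [ 0.4625 -0.368   0.0333]
top 275 309 [ 0.4366  0.1237 -0.0028]
top 208 240 [0.6053 0.2825 0.002 ]
top 289 232 [0.6109 0.0848 0.0554]
top 396 253 [ 0.562  -0.1692  0.009 ]
side 389 303 [0.4395 0.0223 0.0285]
side 428 198 [ 0.457  -0.3574  0.0315]
```

View pics/crop.png

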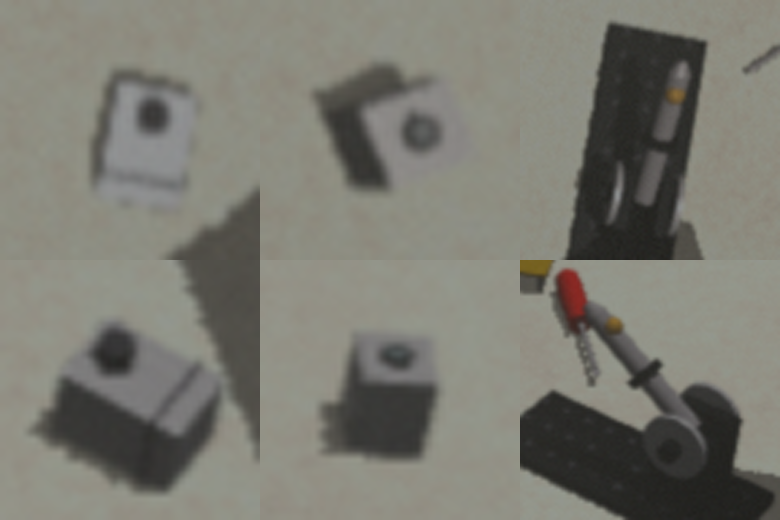

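```bash
cat > m.py <<'E'
from h import *
T=np.load("top0.npz");S=np.load("side0.npz")
def pts(z,x0,x1,y0,y1,z0,z1):
    W=z["W"]; m=(W[...,0]>x0)&(W[...,0]<x1)&(W[...,1]>y0)&(W[...,1]<y1)&(W[...,2]>z0)&(W[...,2]<z1); return W[m]
def rect(P):
    return cv2.minAreaRect((P[:,:2]*1000).astype(np.float32))
E
python3 - <<'E'
from m import *
for z,n in((T,"top"),(S,"side")):
    print(n,"table z",np.nanmedian(pts(z,.4,.7,-.3,.3,-.02,.02)[:,2]))
    print("carrier top",rect(P:=pts(z,.42,.51,-.41,-.31,.031,.045)),len(P),P.mean(0), "all",rect(pts(z,.42,.51,-.41,-.31,.01,.045)))
    print("cell",rect(P:=pts(z,.53,.68,.2,.36,.056,.075)),len(P),P.mean(0).round(4))
    print("rack foot",rect(pts(z,.55,.68,.03,.14,.004,.015)),"wall+",rect(P:=pts(z,.55,.68,.03,.14,.055,.08)),len(P))
    P=pts(z,.55,.68,.03,.14,.082,.12)
    print("tab",len(P)); 
    if len(P)>3: print(rect(P),P.mean(0),P[:,2].max())
    print("board",rect(pts(z,.42,.68,-.28,-.1,.006,.02)))
    P=pts(z,.42,.70,-.28,-.08,.105,.2); print("rod",len(P),P.min(0),P.max(0))
    for i in np.linspace(.11,.16,11):
        q=P[abs(P[:,2]-i)<.0026]
        if len(q): print(len(q),q.mean(0).round(4))
def cr(z,u,v,r): 
    c=z["color"][v-r:v+r,u-r:u+r].astype(float); c=np.clip((c-20)*2.0,0,255)
    c=255*(c/255)**.6
    return cv2.resize(c.astype(np.uint8),(390,290),interpolation=cv2.INTER_CUBIC)
cv2.imwrite("pics/crop2.png",np.vstack([np.hstack([cr(T,485,292,16),cr(S,428,198,16)]),np.hstack([cr(T,289,232,22),cr(S,295,288,32)])]))
E
```

```text
top table z -0.0007528990541392222
carrier top ((461.7355651855469, -376.2368469238281), (29.954647064208984, 35.1888427734375), 20.752639770507812) 198 [ 0.46170361 -0.3760685   0.03530595] all ((461.8238830566406, -376.0367431640625), (30.146940231323242, 36.237735748291016), 18.833303451538086)
cell ((594.5510864257812, 277.1103515625), (84.72406768798828, 85.14029693603516), 12.917716026306152) 339 [0.5943 0.2782 0.0619]
rack foot ((628.55322265625, 80.348876953125), (95.69676208496094, 80.83811950683594), 9.555035591125488) wall+ ((618.4607543945312, 85.7488021850586), (16.2349910736084, 48.74721145629883), 4.327243804931641) 100
tab 73
((618.4725341796875, 85.09295654296875), (12.103461265563965, 23.6619815826416), 5.095297336578369) [0.61758563 0.08481758 0.09855012] 0.10299697039840405
board ((558.5347290039062, -190.5108642578125), (138.48483276367188, 220.7574005126953), 77.14473724365234)
rod 332 [ 0.54334569 -0.18408737  0.10516294] [ 0.6165547  -0.15196972  0.15220237]
27 [ 0.5566 -0.1634  0.1098]
51 [ 0.5573 -0.1648  0.1156]
53 [ 0.5622 -0.1654  0.1194]
36 [ 0.5743 -0.1
[... 731 characters left out ...]
.48873901367188), (17.660293579101562, 51.29241180419922), 1.1047664880752563) 174
tab 124
((618.3858642578125, 88.63612365722656), (12.703865051269531, 26.230905532836914), 5.535031795501709) [0.61690176 0.09080401 0.09623939] 0.1037346578126046
board ((558.1610717773438, -188.34339904785156), (141.85482788085938, 222.04649353027344), 76.9737777709961)
rod 309 [ 0.54227705 -0.17870284  0.10504707] [ 0.61637046 -0.14831996  0.15051232]
35 [ 0.5578 -0.1563  0.1098]
36 [ 0.5624 -0.1599  0.1157]
48 [ 0.5659 -0.1617  0.1201]
32 [ 0.578  -0.1639  0.1252]
35 [ 0.5851 -0.166   0.1301]
27 [ 0.5922 -0.1665  0.135 ]
36 [ 0.5951 -0.167   0.1402]
39 [ 0.6012 -0.1709  0.1449]
15 [ 0.6097 -0.1737  0.1491]
```

View pics/crop2.png

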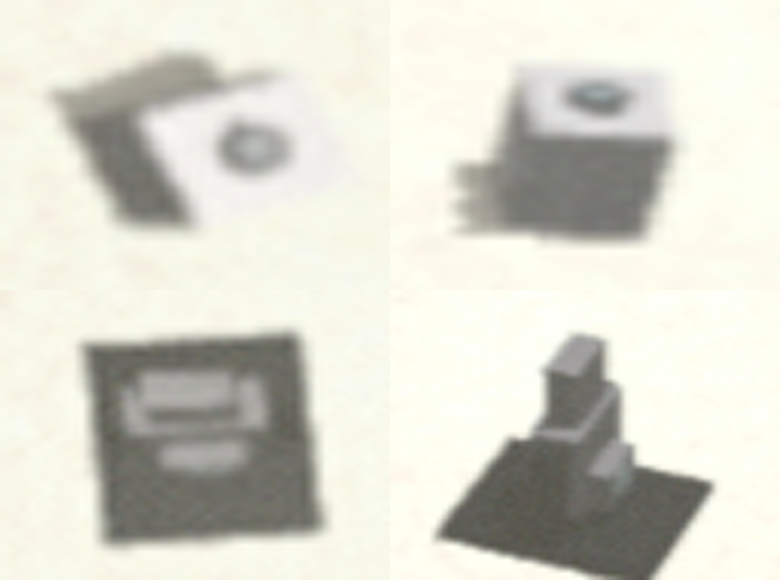

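```bash
cat >> h.py <<'E'
from scipy.spatial.transform import Rotation as R
def to(p,yaw=None):
    o=robot.get_obs(); r=R.from_quat(o["tool_rot"]); X=r.as_matrix()
    y=np.degrees(np.arctan2(X[1,0],X[0,0])); d=X.T@(np.array(p)-o["position"])*100
    print("t",o["time"],"pos",o["position"].round(4),"yaw",y.round(2),"F",o["ft_force"].round(1),"w",o["grip_width"].round(4),"shift cm",d.round(2),"twist",None if yaw is None else round(y-yaw,2))
E
python3 - <<'E'
from m import *
from h import to
from scipy.optimize import least_squares
for z,n in((T,"top"),(S,"side"),(None,"both")):
    g=lambda z:pts(z,.572,.605,-.20,-.14,.105,.16)
    P=np.vstack([g(T),g(S)]) if z is None else g(z)
    def res(p):
        a,el=p[2],p[3]; d=np.array([np.cos(el)*np.cos(a),np.cos(el)*np.sin(a),np.sin(el)])
        v=P-[p[0],p[1],.118]; return np.linalg.norm(v-np.outer(v@d,d),axis=1)-.009
    r=least_squares(res,[.556,-.168,-.22,.61],loss="soft_l1",f_scale=.001)
    print(n,len(P),r.x[:2].round(4),np.degrees(r.x[2:]),np.abs(r.fun).mean())
    def r2(p): return res([p[0],p[1],np.radians(-13),np.radians(35)])
    r=least_squares(r2,[.556,-.168],loss="soft_l1",f_scale=.001); print("  fixed dir",r.x.round(4))
to([.4614,-.375,.12],20.5)
E
```

```text
top 149 [ 0.5555 -0.1586] [-19.0644999   38.40945582] 0.002735669362976594
  fixed dir [ 0.5516 -0.1601]
side 158 [ 0.5738 -0.1683] [-11.74534486  35.20547807] 0.0014486459783234562
  fixed dir [ 0.5737 -0.168 ]
both 307 [ 0.5748 -0.1689] [-12.34686187  35.70006743] 0.0015100648441979752
  fixed dir [ 0.555  -0.1566]Traceback (most recent call last):
  File "<stdin>", line 14, in <module>
  File "h.py", line 13, in to
    print("t",o["time"],"pos",o["position"].round(4),"yaw",y.round(2),"F",o["ft_force"].round(1),"w",o["grip_width"].round(4),"shift cm",d.round(2),"twist",None if yaw is None else round(y-yaw,2))
                                                                                                     ^^^^^^^^^^^^^^^^^^^^^
AttributeError: 'float' object has no attribute 'round'
```

```bash
sed -i 's/o\["grip_width"\].round(4)/round(float(o["grip_width"]),4)/' h.py; python3 - <<'E'
from m import *
from h import to
from scipy.optimize import least_squares
for z,n in((T,"top"),(S,"side"),(None,"both")):
    g=lambda z:pts(z,.560,.612,-.20,-.14,.105,.16)
    P=np.vstack([g(T),g(S)]) if z is None else g(z)
    for dirf in(0,1):
        def dr(p):
            a,el=(p[2],p[3]) if not dirf else np.radians([-13,35]); return np.array([np.cos(el)*np.cos(a),np.cos(el)*np.sin(a),np.sin(el)])
        Q=P
        def res(p):
            d=dr(p); v=Q-[p[0],p[1],.118]; return np.linalg.norm(v-np.outer(v@d,d),axis=1)-.009
        x=np.array([.574,-.169,-.22,.61])
        for _ in range(4):
            d=dr(x); s=(P-[x[0],x[1],.118])@d; Q=P[(s>-.008)&(s<.036)&(abs(s-.0245)>.006)]
            Q=Q[res(x).__abs__()<.006] if len(Q) else Q
            x=least_squares(res,x,loss="soft_l1",f_scale=.001).x
        print(n,dirf,len(Q),x[:2].round(4),np.degrees(x[2:]),np.abs(res(x)).mean())
to([.4614,-.375,.12],20.5)
E
```

```text
top 0 116 [ 0.5761 -0.1701] [-12.89559069  35.75201885] 0.0008663784351153749
top 1 116 [ 0.5759 -0.17  ] [-12.60507149  34.9504255 ] 0.0008709880092469945
side 0 120 [ 0.5749 -0.1685] [-12.34845321  35.52567159] 0.0010637119721540597
side 1 120 [ 0.5748 -0.1684] [-12.60507149  34.9504255 ] 0.0010706866380509694
both 0 236 [ 0.5756 -0.1692] [-12.32126343  35.6666256 ] 0.0010857185606738932
both 1 238 [ 0.5754 -0.1691] [-12.60507149  34.9504255 ] 0.0010916485419736987
t 0.1 pos [ 0.2223 -0.5835  0.2387] yaw 20.85 F [-0.7 -0.2 -0. ] w 0.0868 shift cm [ 29.76 -10.95  11.9 ] twist 0.35
```

```bash
python3 -m pendant '[{"jaw":1,"linear":[3.34,-1.22,1.32],"twist":0},{"jaw":1,"linear":[3.34,-1.22,1.32],"twist":0},{"jaw":1,"linear":[3.34,-1.22,1.32],"twist":0},{"jaw":1,"linear":[3.34,-1.22,1.32],"twist":0},{"jaw":1,"linear":[3.34,-1.22,1.32],"twist":0},{"jaw":1,"linear":[3.34,-1.22,1.32],"twist":0},{"jaw":1,"linear":[3.34,-1.22,1.32],"twist":0},{"jaw":1,"linear":[3.34,-1.22,1.32],"twist":0},{"jaw":1,"linear":[3.34,-1.22,1.32],"twist":0},{"jaw":1,"linear":[0,0,0],"twist":0},{"jaw":1,"linear":[0,0,0],"twist":0}]' 12
python3 - <<'E'
from h import *
to([.4642,-.374,.021],20.5)
E
```

```text
time: 1.02
position: [0.4649, -0.3721, 0.1194]
tool_rot: [0.983, 0.183, -0.001, -0.001]
ft_force: [-1.2, -0.6, 0.0]
grip_width: 0.0871
grip_force: 0.0
t 1.0167 pos [ 0.4649 -0.3721  0.1194] yaw 21.08 F [-1.2 -0.6  0. ] w 0.0871 shift cm [-0.13  0.18  9.84] twist 0.58
```

```bash
python3 -m pendant '[{"jaw":0.8,"linear":[-0.1,0.18,3.3],"twist":0.5},{"jaw":0.7,"linear":[0,0,3.3],"twist":0},{"jaw":0.6,"linear":[0,0,2.2],"twist":0},{"jaw":0.5,"linear":[0,0,1.0],"twist":0},{"jaw":0.3,"linear":[0,0,0],"twist":0},{"jaw":0.2,"linear":[0,0,0],"twist":0},{"jaw":0,"linear":[0,0,0],"twist":0},{"jaw":0,"linear":[0,0,0],"twist":0},{"jaw":0,"linear":[0,0,0],"twist":0},{"jaw":0,"linear":[0,0,0],"twist":0},{"jaw":0,"linear":[0,0,0],"twist":0}]' 12
python3 - <<'E'
from h import *
to([.4642,-.374,.2],-12.7)
E
```

```text
time: 1.93
position: [0.4645, -0.3773, 0.0243]
tool_rot: [0.984, 0.177, 0.001, 0.001]
ft_force: [0.3, 0.3, 6.2]
grip_width: 0.0341
grip_force: 12.0
t 1.9333 pos [ 0.4645 -0.3773  0.0243] yaw 20.36 F [0.3 0.3 6.2] w 0.0341 shift cm [  0.09  -0.27 -17.57] twist 33.06
```

```bash
python3 -m pendant '[{"jaw":0,"linear":[0,0,-2],"twist":0},{"jaw":0,"linear":[0,0,-4],"twist":0},{"jaw":0,"linear":[0,0,-4],"twist":0},{"jaw":0,"linear":[0,0,-4],"twist":0},{"jaw":0,"linear":[0,0,-4],"twist":6.6},{"jaw":0,"linear":[0,0,0],"twist":6.6},{"jaw":0,"linear":[0,0,0],"twist":6.6},{"jaw":0,"linear":[0,0,0],"twist":6.6},{"jaw":0,"linear":[0,0,0],"twist":6.6},{"jaw":0,"linear":[0,0,0],"twist":0},{"jaw":0,"linear":[0,0,0],"twist":0},{"jaw":0,"linear":[0,0,0],"twist":0}]' 12
python3 - <<'E'
from h import *
to([.646,-.185,.2],-12.7)
E
```

```text
time: 2.93
position: [0.4639, -0.3763, 0.2027]
tool_rot: [0.994, -0.109, -0.0, -0.0]
ft_force: [-0.5, -0.9, -0.2]
grip_width: 0.034
grip_force: 12.0
t 2.9333 pos [ 0.4639 -0.3763  0.2027] yaw -12.51 F [-0.5 -0.9 -0.2] w 0.034 shift cm [ 13.64 -22.62   0.27] twist 0.19
```

```bash
python3 -m pendant '[{"jaw":0,"linear":[1.95,-3.23,0],"twist":0},{"jaw":0,"linear":[1.95,-3.23,0],"twist":0},{"jaw":0,"linear":[1.95,-3.23,0],"twist":0},{"jaw":0,"linear":[1.95,-3.23,0],"twist":0},{"jaw":0,"linear":[1.95,-3.23,0],"twist":0},{"jaw":0,"linear":[1.95,-3.23,0],"twist":0},{"jaw":0,"linear":[1.95,-3.23,0],"twist":0.2},{"jaw":0,"linear":[0,0,0],"twist":0},{"jaw":0,"linear":[0,0,0],"twist":0},{"jaw":0,"linear":[0,0,0],"twist":0}]' 12
python3 - <<'E'
from h import *
to([.646,-.185,.173],-12.7)
T=grab("top");S=grab("side")
a=cv2.resize(T["color"][170:320,340:480],(400,428));
b=cv2.resize(S["color"][120:270,290:430],(400,428))
cv2.imwrite("pics/held.png",np.clip(np.hstack([a,b])*1.5,0,255).astype(np.uint8))
for c in(T,S):
    W=cloud(c); m=(abs(W[...,0]-.645)<.03)&(abs(W[...,1]+.185)<.03)&(W[...,2]>.165)&(W[...,2]<.24)
    P=W[m]; print(len(P),P.min(0).round(4),P.max(0).round(4))
E
```

```text
time: 3.77
position: [0.6462, -0.1857, 0.2023]
tool_rot: [0.994, -0.111, -0.001, 0.0]
ft_force: [-0.8, -0.2, 0.2]
grip_width: 0.0333
grip_force: 12.0
t 3.7667 pos [ 0.6462 -0.1857  0.2023] yaw -12.75 F [-0.8 -0.2  0.2] w 0.0333 shift cm [-0.03 -0.07  2.93] twist -0.05Traceback (most recent call last):
  File "<stdin>", line 9, in <module>
    return umr_minimum(a, axis, None, out, keepdims, initial, where)
ValueError: zero-size array to reduction operation minimum which has no identity
```

View pics/held.png

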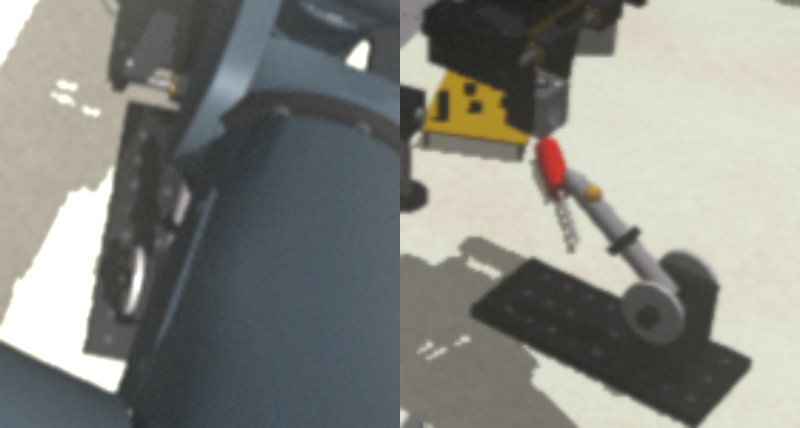

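```bash
python3 - <<'E'
from h import *
S=grab("side"); W=cloud(S); o=robot.get_obs(); X=R.from_quat(o["tool_rot"]).as_matrix()
L=(W-o["position"])@X*1000  # tool axes mm
m=(abs(L[...,0])<30)&(abs(L[...,1])<60)&(abs(L[...,2])<40)
v,u=np.where(m);print(u.min(),u.max(),v.min(),v.max())
for r in range(v.max()-22,v.max()+1):
    for c in range(u.min(),u.max()+1,2):
        if m[r,c]: print(tuple(L[r,c].round().astype(int).tolist()),S["color"][r,c].mean().astype(int),end=" ")
    print()
E
```

```text
327 351 133 168
(-11, -35, -35) 30 (-13, -31, -34) 27 (-11, -20, -29) 37 (4, 9, -11) 67 (1, 13, -10) 63 (-4, 13, -12) 58 (-7, 16, -12) 44 (-11, 18, -12) 36 (-12, 25, -9) 67 
(-9, -32, -31) 29 (-12, -29, -31) 28 (-10, -20, -26) 38 (0, 3, -12) 67 (-2, 8, -11) 57 (-5, 12, -10) 65 (-7, 16, -9) 65 (-11, 18, -10) 49 
(-11, -34, -30) 30 (-12, -29, -28) 29 (-11, -20, -24) 39 (-4, -2, -13) 75 (-6, 3, -12) 57 (-8, 8, -10) 64 (-12, 9, -12) 80 (-15, 12, -11) 63 
(-5, -34, -26) 30 (-10, -34, -28) 29 (-14, -31, -28) 29 (-11, -20, -22) 32 (-7, -6, -14) 48 (-10, -3, -14) 42 (-12, 2, -12) 66 (-13, 8, -10) 105 (-16, 11, -10) 63 
(-4, -32, -22) 30 (-7, -30, -22) 29 (-12, -29, -24) 31 (-10, -19, -19) 35 (-9, -9, -14) 43 (-11, -4, -12) 50 (-15, -2, -13) 67 (-16, 3, -11) 72 (-17, 9, -9) 53 
(-3, -31, -19) 28 (-8, -31, -21) 31 (-14, -31, -23) 30 (-5, -10, -10) 42 (-7, -7, -10) 66 (-13, -8, -12) 66 (-15, -3, -11) 65 (-18, 0, -11) 59 (-19, 8, -7) 50 
(-3, -30, -16) 31 (-10, -32, -19) 29 (-13, -30, -20) 32 (-6, -12, -9) 47 (-12, -13, -12) 66 (-15, -10, -12) 65 (-18, -6, -11) 60 (-18, 1, -8) 51 (-18, 10, -4) 5
[... 1826 characters left out ...]
 (-19, 3, 18) 60 (-19, 11, 21) 68 
(9, -26, 17) 63 (4, -25, 16) 36 (-3, -28, 12) 32 (-7, -27, 10) 32 (-13, -28, 8) 32 (-13, -20, 12) 47 (-17, -18, 11) 50 (-18, -13, 13) 52 (-17, -3, 18) 71 (-18, 4, 21) 64 (-18, 13, 25) 98 
(2, -28, 16) 53 (-2, -27, 15) 36 (-8, -28, 12) 34 (-11, -25, 12) 31 (-11, -17, 16) 45 (-18, -19, 13) 52 (-18, -11, 16) 51 (-19, -5, 19) 58 (-19, 2, 22) 86 
(-3, -28, 17) 54 (-8, -27, 15) 41 (-12, -26, 14) 35 (-13, -19, 17) 47 (-16, -16, 17) 51 (-18, -11, 19) 52 (-19, -6, 21) 72 
(-3, -20, 23) 62 (-13, -27, 16) 46 (-13, -19, 19) 52 (-18, -19, 17) 52 (-17, -9, 23) 54 
(-7, -18, 25) 74 (-13, -19, 22) 64 (-18, -19, 20) 53 (-17, -10, 25) 65 
(-13, -19, 24) 101 (-20, -22, 20) 57
```

```bash
cat >> h.py <<'E'
def rod(h,v):  # grasp point at h mm out, v mm above home
    a=np.radians(-12.7); to([.5754+h*.001*np.cos(a),-.1692+h*.001*np.sin(a),.116+v*.001],-12.7)
E
python3 -m pendant '[{"jaw":0,"linear":[0,0,2.4],"twist":0},{"jaw":0,"linear":[0,0,2.4],"twist":0},{"jaw":0,"linear":[0,0,0],"twist":0},{"jaw":0,"linear":[0,0,0],"twist":0}]' 12
python3 -c "
from h import *
rod(58.3,37.8)"
```

```text
time: 4.25
position: [0.645, -0.1865, 0.1535]
tool_rot: [0.994, -0.113, -0.002, -0.001]
ft_force: [0.9, 0.4, 0.3]
grip_width: 0.034
grip_force: 12.0
t 4.25 pos [ 0.645  -0.1865  0.1535] yaw -12.95 F [0.9 0.4 0.3] w 0.034 shift cm [-1.34 -0.15 -0.02] twist -0.25
```

```bash
python3 -m pendant '[{"jaw":0,"linear":[-0.5,-0.12,0],"twist":0},{"jaw":0,"linear":[-0.5,0,0],"twist":0},{"jaw":0,"linear":[-0.35,0,0],"twist":0},{"jaw":0,"linear":[0,0,0],"twist":0},{"jaw":0,"linear":[0,0,0],"twist":0}]' 12
python3 -c "
from h import *
rod(58.3,37.8)"
python3 -m pendant '[{"jaw":0,"linear":[-0.2,0,-0.05],"twist":0},{"jaw":0,"linear":[-0.2,0,-0.08],"twist":0},{"jaw":0,"linear":[-0.2,0,-0.1],"twist":0},{"jaw":0,"linear":[0,0,0],"twist":0},{"jaw":0,"linear":[0,0,0],"twist":0}]' 12
python3 -c "
from h import *
rod(48.7,43.9)"
```

```text
time: 4.67
position: [0.6339, -0.1817, 0.1558]
tool_rot: [0.994, -0.112, 0.001, 0.0]
ft_force: [0.6, -0.1, -0.5]
grip_width: 0.034
grip_force: 12.0
t 4.6667 pos [ 0.6339 -0.1817  0.1558] yaw -12.86 F [ 0.6 -0.1 -0.5] w 0.034 shift cm [-0.15  0.07  0.2 ] twist -0.16
time: 5.08
position: [0.6301, -0.1809, 0.1576]
tool_rot: [0.994, -0.112, 0.003, 0.001]
ft_force: [4.7, -1.6, -3.5]
grip_width: 0.0339
grip_force: 12.0
t 5.0833 pos [ 0.6301 -0.1809  0.1576] yaw -12.87 F [ 4.7 -1.6 -3.5] w 0.0339 shift cm [-0.72  0.06 -0.24] twist -0.17
```

```bash
python3 -m pendant '[{"jaw":0,"linear":[-0.2,0,-0.1],"twist":0},{"jaw":0,"linear":[-0.2,0,-0.1],"twist":0},{"jaw":0,"linear":[-0.2,0.03,-0.1],"twist":0},{"jaw":0,"linear":[-0.2,0.03,-0.1],"twist":0},{"jaw":0,"linear":[0,0,0],"twist":0},{"jaw":0,"linear":[0,0,0],"twist":0}]' 12
python3 - <<'E'
from h import *
rod(48.7,43.9)
S=grab("side"); cv2.imwrite("pics/s5.png",cv2.resize(S["color"][130:230,310:420],(660,600),interpolation=cv2.INTER_CUBIC))
E
```

```text
time: 5.58
position: [0.6224, -0.1798, 0.1617]
tool_rot: [0.994, -0.112, 0.003, 0.001]
ft_force: [5.4, 0.2, -3.4]
grip_width: 0.0336
grip_force: 12.0
t 5.5833 pos [ 0.6224 -0.1798  0.1617] yaw -12.87 F [ 5.4  0.2 -3.4] w 0.0336 shift cm [ 0.05 -0.    0.18] twist -0.17
```

View pics/s5.png

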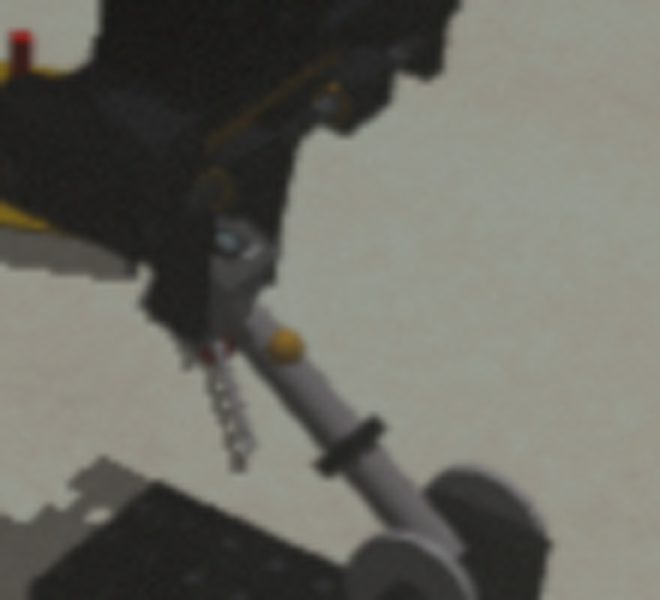

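```bash
python3 -m pendant '[{"jaw":0,"linear":[-0.2,0,-0.05],"twist":0},{"jaw":0,"linear":[-0.2,0,0],"twist":0},{"jaw":0,"linear":[-0.2,0,0.1],"twist":0},{"jaw":0,"linear":[-0.2,0,0.14],"twist":0},{"jaw":0,"linear":[-0.2,0,0.14],"twist":0},{"jaw":0,"linear":[0,0,0],"twist":0}]' 12
python3 - <<'E'
from h import *
rod(38.3,34.4)
E
```

```text
time: 6.13
position: [0.6131, -0.1783, 0.1585]
tool_rot: [0.994, -0.112, 0.004, 0.001]
ft_force: [6.5, -2.0, -3.8]
grip_width: 0.0338
grip_force: 12.0
t 6.1333 pos [ 0.6131 -0.1783  0.1585] yaw -12.87 F [ 6.5 -2.  -3.8] w 0.0338 shift cm [-0.06 -0.06  0.81] twist -0.17
```

```bash
python3 -m pendant '[{"jaw":0,"linear":[-0.1,0,0.2],"twist":0},{"jaw":0,"linear":[-0.1,0,0.2],"twist":0},{"jaw":0,"linear":[0,0,0],"twist":0},{"jaw":0,"linear":[0,0,0],"twist":0}]' 12
python3 - <<'E'
from h import *
rod(30,29)
S=grab("side"); cv2.imwrite("pics/s6.png",cv2.resize(S["color"][140:220,320:410],(675,600),interpolation=cv2.INTER_CUBIC))
E
```

```text
time: 6.47
position: [0.6074, -0.1764, 0.1531]
tool_rot: [0.994, -0.112, -0.001, -0.0]
ft_force: [0.4, -2.1, -3.0]
grip_width: 0.0339
grip_force: 12.0
t 6.4667 pos [ 0.6074 -0.1764  0.1531] yaw -12.85 F [ 0.4 -2.1 -3. ] w 0.0339 shift cm [-0.27  0.    0.81] twist -0.15
```

View pics/s6.png

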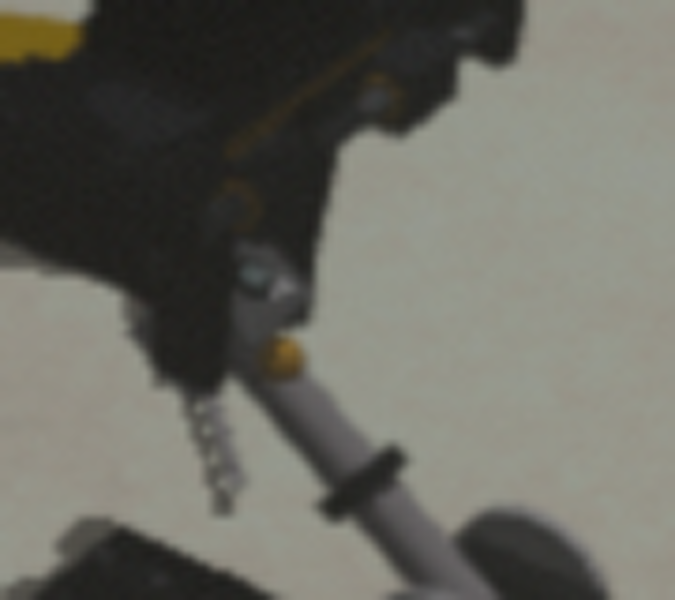

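```bash
python3 -m pendant '[{"jaw":0,"linear":[0,0,0.15],"twist":0},{"jaw":0,"linear":[-0.25,0,0.19],"twist":0},{"jaw":0,"linear":[-0.25,0,0.19],"twist":0},{"jaw":0,"linear":[-0.25,0,0.17],"twist":0},{"jaw":0,"linear":[-0.25,0,0.17],"twist":0},{"jaw":0,"linear":[0,0,0],"twist":0}]' 30
python3 - <<'E'
from h import *
rod(20,22)
E
```

```text
time: 7.02
position: [0.5972, -0.1743, 0.1458]
tool_rot: [0.994, -0.112, -0.001, 0.0]
ft_force: [-3.6, -1.6, 2.7]
grip_width: 0.0341
grip_force: 30.0
t 7.0167 pos [ 0.5972 -0.1743  0.1458] yaw -12.82 F [-3.6 -1.6  2.7] w 0.0341 shift cm [-0.24 -0.01  0.78] twist -0.12
```

```bash
python3 -m pendant '[{"jaw":0,"linear":[-0.25,0,0.17],"twist":0},{"jaw":0,"linear":[-0.25,0,0.17],"twist":0},{"jaw":0,"linear":[-0.25,0,0.17],"twist":0},{"jaw":0,"linear":[-0.25,0,0.17],"twist":0},{"jaw":0,"linear":[0,0,0],"twist":0}]' 30
python3 - <<'E'
from h import *
rod(0,8)
E
```

```text
time: 7.43
position: [0.5872, -0.172, 0.1386]
tool_rot: [0.994, -0.112, -0.001, 0.0]
ft_force: [-3.7, -1.5, 4.0]
grip_width: 0.0337
grip_force: 30.0
t 7.4333 pos [ 0.5872 -0.172   0.1386] yaw -12.83 F [-3.7 -1.5  4. ] w 0.0337 shift cm [-1.21 -0.01  1.46] twist -0.13
```

```bash
python3 -m pendant '[{"jaw":0,"linear":[-0.25,0,0.17],"twist":0},{"jaw":0,"linear":[-0.25,0,0.17],"twist":0},{"jaw":0,"linear":[-0.25,0,0.17],"twist":0},{"jaw":0,"linear":[-0.25,0,0.17],"twist":0},{"jaw":0,"linear":[-0.25,0,0.17],"twist":0},{"jaw":0,"linear":[0,0,0],"twist":0}]' 30
python3 - <<'E'
from h import *
rod(-2,8)
S=grab("side"); cv2.imwrite("pics/s7.png",cv2.resize(S["color"][150:250,330:440],(660,600),interpolation=cv2.INTER_CUBIC))
E
```

```text
time: 7.93
position: [0.5742, -0.1688, 0.1291]
tool_rot: [0.994, -0.112, -0.002, -0.0]
ft_force: [-5.8, -1.6, -0.9]
grip_width: 0.034
grip_force: 30.0
t 7.9333 pos [ 0.5742 -0.1688  0.1291] yaw -12.83 F [-5.8 -1.6 -0.9] w 0.034 shift cm [-0.08  0.02  0.51] twist -0.13
```

View pics/s7.png

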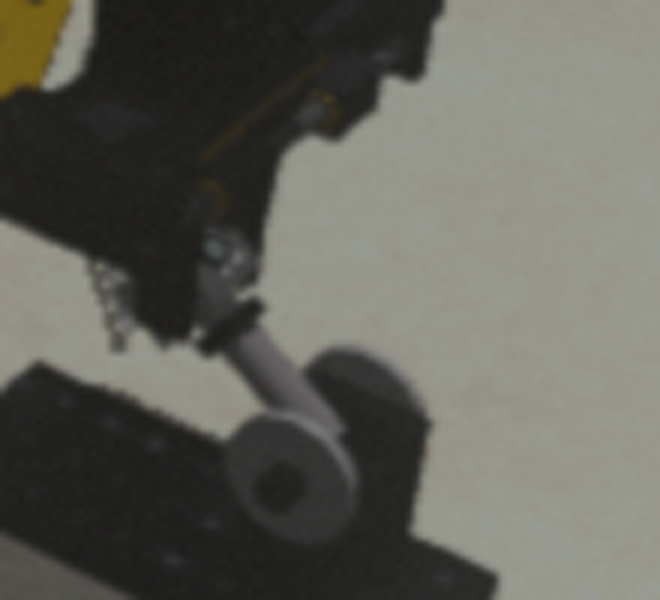

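```bash
python3 -m pendant '[{"jaw":0,"linear":[-0.22,0,0.18],"twist":0},{"jaw":0,"linear":[-0.22,0,0.18],"twist":0},{"jaw":0,"linear":[0,0,0],"twist":0}]' 30
python3 -c "
from h import *
rod(-2,8)"
```

```text
time: 8.23
position: [0.5718, -0.1682, 0.1257]
tool_rot: [0.994, -0.112, -0.0, -0.0]
ft_force: [-2.6, -2.4, 0.9]
grip_width: 0.0337
grip_force: 30.0
t 8.2333 pos [ 0.5718 -0.1682  0.1257] yaw -12.86 F [-2.6 -2.4  0.9] w 0.0337 shift cm [0.18 0.02 0.17] twist -0.16
```

```bash
python3 -m pendant '[{"jaw":0,"linear":[-0.2,0,0.14],"twist":0},{"jaw":0,"linear":[-0.2,0,0.14],"twist":0},{"jaw":0,"linear":[0,0,0],"twist":0}]' 30
python3 -c "
from h import *
rod(-2,8)"
```

```text
time: 8.48
position: [0.5711, -0.1684, 0.1248]
tool_rot: [0.994, -0.112, 0.004, 0.001]
ft_force: [0.2, -2.1, 4.9]
grip_width: 0.0336
grip_force: 30.0
t 8.4833 pos [ 0.5711 -0.1684  0.1248] yaw -12.88 F [ 0.2 -2.1  4.9] w 0.0336 shift cm [ 0.23 -0.02  0.09] twist -0.18
```

```bash
python3 -m pendant '[{"jaw":0.5,"linear":[0,0,0],"twist":0},{"jaw":0.65,"linear":[0,0,0],"twist":0},{"jaw":0.7,"linear":[0,0,0],"twist":0},{"jaw":0.8,"linear":[0,0,-1],"twist":0},{"jaw":0.8,"linear":[0,0,-3],"twist":0},{"jaw":0.8,"linear":[0,0,-4],"twist":0},{"jaw":0.8,"linear":[0,0,-4],"twist":0},{"jaw":0.8,"linear":[0,-4,0],"twist":0},{"jaw":0.8,"linear":[0,-4,0],"twist":0},{"jaw":0.8,"linear":[0,-4,0],"twist":0},{"jaw":0.8,"linear":[0,-4,0],"twist":0},{"jaw":0.8,"linear":[0,0,0],"twist":0}]' 30
python3 - <<'E'
from h import *
to([.6182,.087,.2],4.8)
S=grab("side");T=grab("top")
a=cv2.resize(S["color"][150:250,330:430],(390,390),interpolation=cv2.INTER_CUBIC);b=cv2.resize(T["color"][195:305,355:465],(390,390),interpolation=cv2.INTER_CUBIC)
cv2.imwrite("pics/s8.png",np.clip(np.hstack([a,b])*1.4,0,255).astype(np.uint8))
hsv=cv2.cvtColor(S["color"],cv2.COLOR_BGR2HSV);W=cloud(S)
m=(hsv[...,0]>12)&(hsv[...,0]<28)&(hsv[...,1]>110)&(abs(W[...,0]-.6)<.05)&(abs(W[...,1]+.17)<.04)
print("ball px",m.sum(),W[m].mean(0) if m.any() else None)
a=np.radians(-12.7);e=np.radians(35);X=np.array([np.cos(e)*np.cos(a),np.cos(e)*np.sin(a),np.sin(e)]);Z=np.array([-np.sin(e)*np.cos(a),-np.sin(e)*np.sin(a),np.cos(e)]);Y=np.cross(Z,X)
for n,c in(("side",S),("top",T)):
    L=(cloud(c)-[.5754,-.1692,.118])@np.stack([X,Y,Z],1)*1000
    q=L[(abs(L[...,0])<30)&(abs(L[...,1])<15)&(L[...,2]>14.5)&(L[...,2]<24)]
    print(n,len(q),np.percentile(q,[3,50,97],axis=0).round(1))
    p=np.polyfit(q[:,0],q[:,2],1); print("slope",p)
E
```

```text
time: 9.48
position: [0.6046, -0.0041, 0.2441]
tool_rot: [0.994, -0.109, 0.0, -0.002]
ft_force: [-0.1, -1.2, -0.2]
grip_width: 0.0698
grip_force: 0.0
t 9.4833 pos [ 0.6046 -0.0041  0.2441] yaw -12.48 F [-0.1 -1.2 -0.2] w 0.0698 shift cm [-0.64 -9.17  4.45] twist -17.28
ball px 20 [ 0.58907036 -0.1691088   0.14115703]
side 136 [[-17.8 -13.7  14.7]
 [ -1.7   0.6  17. ]
 [ 13.1  12.9  20.2]]
slope [1.30583877e-02 1.70850828e+01]
top 168 [[-20.  -14.1  14.8]
 [ -0.4  -0.5  16.5]
 [ 14.3  13.3  19.4]]
slope [ 0.0317181  16.76092829]
```

View pics/s8.png

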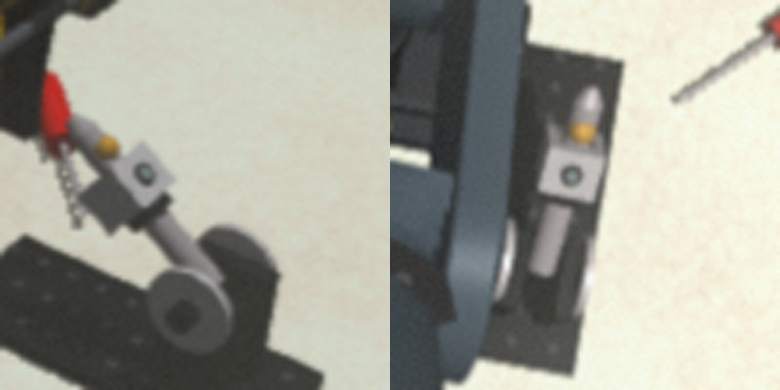

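```bash
python3 -m pendant '[{"jaw":0.7,"linear":[-0.2,-3.05,0],"twist":0},{"jaw":0.7,"linear":[-0.2,-3.05,0],"twist":0},{"jaw":0.7,"linear":[-0.2,-3.05,0],"twist":0},{"jaw":0.7,"linear":[0,0,2],"twist":-5.8},{"jaw":0.7,"linear":[0,0,2],"twist":-5.8},{"jaw":0.7,"linear":[0,0,0],"twist":-5.7},{"jaw":0.7,"linear":[0,0,0],"twist":0},{"jaw":0.7,"linear":[0,0,0],"twist":0},{"jaw":0.7,"linear":[0,0,0],"twist":0}]' 15
python3 -c "
from h import *
to([.6182,.087,.089],4.8)"
```

```text
time: 10.33
position: [0.6192, 0.078, 0.2041]
tool_rot: [0.999, 0.037, 0.001, 0.0]
ft_force: [0.7, 0.1, -0.2]
grip_width: 0.0612
grip_force: 0.0
t 10.3333 pos [0.6192 0.078  0.2041] yaw 4.23 F [ 0.7  0.1 -0.2] w 0.0612 shift cm [-0.06 -0.91 11.51] twist -0.57
```

```bash
python3 -m pendant '[{"jaw":0.6,"linear":[-0.06,-0.9,0],"twist":-0.5},{"jaw":0.6,"linear":[0,0,3],"twist":0},{"jaw":0.6,"linear":[0,0,4],"twist":0},{"jaw":0.6,"linear":[0,0,3],"twist":0},{"jaw":0.6,"linear":[0,0,1.4],"twist":0},{"jaw":0.6,"linear":[0,0,0],"twist":0},{"jaw":0.4,"linear":[0,0,0],"twist":0}]' 15
python3 -c "
from h import *
to([.6182,.087,.089],4.8)"
```

```text
time: 10.92
position: [0.6173, 0.0884, 0.0892]
tool_rot: [0.999, 0.043, -0.0, -0.0]
ft_force: [0.9, -0.4, -0.5]
grip_width: 0.05
grip_force: 0.0
t 10.9167 pos [0.6173 0.0884 0.0892] yaw 4.92 F [ 0.9 -0.4 -0.5] w 0.05 shift cm [0.08 0.15 0.02] twist 0.12
```

```bash
python3 -m pendant '[{"jaw":0,"linear":[0.05,0.1,0],"twist":0},{"jaw":0,"linear":[0,0,0],"twist":0},{"jaw":0,"linear":[0,0,0],"twist":0},{"jaw":0,"linear":[0,0,0],"twist":0},{"jaw":0,"linear":[0,0,0],"twist":0},{"jaw":0,"linear":[0,0,-1],"twist":0},{"jaw":0,"linear":[0,0,-2],"twist":0},{"jaw":0,"linear":[0,0,-2.5],"twist":0},{"jaw":0,"linear":[0,0,-2.5],"twist":0},{"jaw":0,"linear":[0,0,0],"twist":0},{"jaw":0,"linear":[0,0,0],"twist":0}]' 20
python3 - <<'E'
from h import *
a=np.radians(12.8); c=np.array([.5944,.278])+.040*np.array([np.cos(a),np.sin(a)])
to([c[0],c[1],.169],12.8)
S=grab("side");W=cloud(S);o=robot.get_obs();X=R.from_quat(o["tool_rot"]).as_matrix()
L=(W-o["position"])@X*1000
q=L[(abs(L[...,0])<25)&(abs(L[...,1])<22)&(L[...,2]>26)&(L[...,2]<85)]
print(len(q),np.percentile(q,[2,50,98],axis=0).round(1))
for z in range(26,80,5):
    k=q[abs(q[:,2]-z)<2.5]
    if len(k): print(z,len(k),k.min(0).round(1),k.max(0).round(1))
E
```

```text
time: 11.83
position: [0.6187, 0.0872, 0.1716]
tool_rot: [0.999, 0.043, 0.002, 0.0]
ft_force: [0.1, 1.0, -0.8]
grip_width: 0.0236
grip_force: 20.0
t 11.8333 pos [0.6187 0.0872 0.1716] yaw 4.95 F [ 0.1  1.  -0.8] w 0.0236 shift cm [  3.19 -19.76   0.26] twist -7.85
229 [[-15.1 -20.5  27.4]
 [ -7.1 -10.8  47.7]
 [  8.2  13.4  69. ]]
26 10 [ -7.3 -20.7  26. ] [ 8.9  2.6 28.4]
31 21 [ -7.1 -20.5  29.5] [10.  15.3 33.4]
36 27 [ -7.2 -19.7  33.9] [ 9.8 13.7 38.4]
41 21 [ -7.4 -20.1  38.6] [ 9.6 14.6 43.4]
46 47 [-15.5 -20.3  43.5] [-3.4 15.3 48.3]
51 33 [-15.5 -19.8  48.5] [-3.5 13.1 53.3]
56 22 [-15.3 -20.9  53.7] [-3.8  8.4 58. ]
61 22 [-14.9 -20.5  58.6] [-3.7  9.3 63.4]
66 18 [-14.6 -20.8  63.5] [-3.5  5.2 68.3]
71 8 [-14.3 -19.7  68.7] [-3.8  0.2 71.1]
```

```bash
python3 -m pendant '[{"jaw":0,"linear":[0.52,-3.29,0],"twist":0},{"jaw":0,"linear":[0.52,-3.29,0],"twist":0},{"jaw":0,"linear":[0.52,-3.29,0],"twist":0},{"jaw":0,"linear":[0.52,-3.29,0],"twist":0},{"jaw":0,"linear":[0.52,-3.29,0],"twist":0},{"jaw":0,"linear":[0.52,-3.29,0],"twist":0},{"jaw":0,"linear":[0,0,0],"twist":-4},{"jaw":0,"linear":[0,0,0],"twist":-3.85},{"jaw":0,"linear":[0,0,0],"twist":0},{"jaw":0,"linear":[0,0,0],"twist":0},{"jaw":0,"linear":[0,0,0],"twist":0}]' 20
cat > c.py <<'E'
from h import *
a=np.radians(12.8); c=np.array([.5944,.278])+.0392*np.array([np.cos(a),np.sin(a)])
to([c[0],c[1],.089],12.8)
S=grab("side");W=cloud(S);o=robot.get_obs();X=R.from_quat(o["tool_rot"]).as_matrix()
L=(W-o["position"])@X*1000
H=L[(abs(L[...,0])<20)&(abs(L[...,1])<24)&(L[...,2]>28)&(L[...,2]<42)]; print("lip/plate x",np.percentile(H[:,0],[2,98]).round(1))
H=L[(abs(L[...,0])<20)&(abs(L[...,1])<24)&(L[...,2]>50)&(L[...,2]<66)]; print("boss/plate x",np.percentile(H[:,0],[2,98]).round(1))
A=(W-[.5944,.278,0])@np.array([[np.cos(a),-np.sin(a),0],[np.sin(a),np.cos(a),0],[0,0,1]])
C=A[(abs(A[...,0])<.06)&(abs(A[...,1])<.06)&(A[...,2]>.057)&(A[...,2]<.07)]
T=C[:,:2]*1000;print("rim in guessed cell frame",cv2.minAreaRect(T.astype(np.float32)),np.percentile(T[:,0],[1,99]))
E
python3 c.py
```

```text
time: 12.8
position: [0.6313, 0.2859, 0.1682]
tool_rot: [0.994, 0.11, -0.001, 0.0]
ft_force: [0.3, 0.7, -0.1]
grip_width: 0.0237
grip_force: 20.0
t 12.8 pos [0.6313 0.2859 0.1682] yaw 12.68 F [ 0.3  0.7 -0.1] w 0.0237 shift cm [ 0.17 -0.05  7.92] twist -0.12
lip/plate x [-8.9 -4.8]
boss/plate x [-16.7  -4.2]
rim in guessed cell frame ((0.3020820617675781, 0.44902801513671875), (87.32466125488281, 85.02882385253906), 89.98316955566406) [-41.98113686  41.84700891]
```

```bash
python3 -m pendant '[{"jaw":0,"linear":[0.2,0,0],"twist":0},{"jaw":0,"linear":[0,0,2],"twist":0},{"jaw":0,"linear":[0,0,2],"twist":0},{"jaw":0,"linear":[0,0,1.5],"twist":0},{"jaw":0,"linear":[0,0,0],"twist":0},{"jaw":0,"linear":[0,0,0],"twist":0},{"jaw":0,"linear":[0,0,0],"twist":0}]' 20
python3 c.py; python3 -c "
from h import *
to([.6326,.2867,.089])"
```

```text
time: 13.43
position: [0.6487, 0.2898, 0.1288]
tool_rot: [0.994, 0.111, 0.019, -0.003]
ft_force: [6.0, 0.9, 34.2]
grip_width: 0.0236
grip_force: 45.8
t 13.4333 pos [0.6487 0.2898 0.1288] yaw 12.69 F [ 6.   0.9 34.2] w 0.0236 shift cm [-1.79 -0.05  3.91] twist -0.11
lip/plate x [-19.4  -8.8]
boss/plate x [-19.9 -15.4]
rim in guessed cell frame ((0.16307449340820312, 0.7321968078613281), (84.79011535644531, 86.22123718261719), 0.1442805975675583) [-41.99256531  42.0573848 ]
t 13.4833 pos [0.6487 0.2898 0.1288] yaw 12.68 F [ 7.3  1.1 33.6] w 0.0237 shift cm [-1.79 -0.05  3.91] twist None
```

```bash
python3 -m pendant '[{"jaw":0,"linear":[0,0,-2],"twist":0},{"jaw":0,"linear":[0,0,-2],"twist":0},{"jaw":0,"linear":[0,0,0],"twist":0},{"jaw":0,"linear":[0,0,0],"twist":0}]' 20
python3 c.py; python3 - <<'E'
from h import *
S=grab("side");T=grab("top")
a=cv2.resize(S["color"][270:430,170:330],(400,400),interpolation=cv2.INTER_CUBIC);b=cv2.resize(T["color"][170:310,140:280],(400,400),interpolation=cv2.INTER_CUBIC)
cv2.imwrite("pics/s9.png",np.clip(np.hstack([a,b])*1.4,0,255).astype(np.uint8))
E
```

```text
time: 13.82
position: [0.6349, 0.2868, 0.1556]
tool_rot: [0.994, 0.111, 0.002, -0.0]
ft_force: [-0.4, -0.3, -1.0]
grip_width: 0.0239
grip_force: 29.0
t 13.8167 pos [0.6349 0.2868 0.1556] yaw 12.74 F [-0.4 -0.3 -1. ] w 0.0239 shift cm [-0.25 -0.04  6.66] twist -0.06
lip/plate x [-19.3  -7.8]
boss/plate x [-19.6 -12.5]
rim in guessed cell frame ((0.19219207763671875, 0.17052078247070312), (87.34710693359375, 84.6802978515625), 89.93927764892578) [-41.98606411  41.95050238]
```

View pics/s9.png

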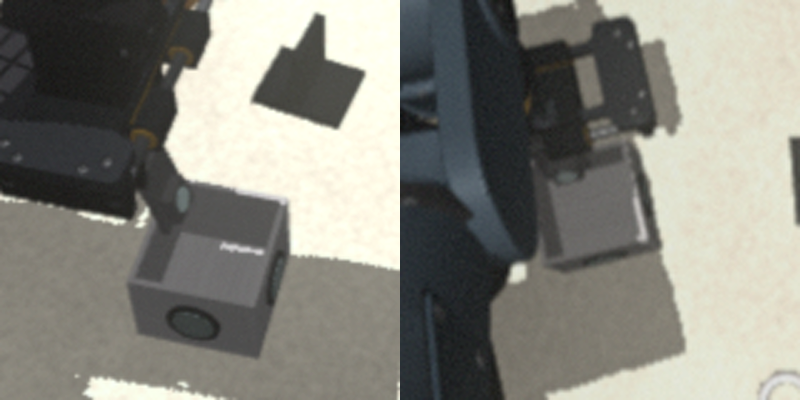

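```bash
cat > d.py <<'E'
from h import *
S=grab("side");W=cloud(S);o=robot.get_obs();X=R.from_quat(o["tool_rot"]).as_matrix()
L=(W-o["position"])@X*1000
m=(abs(L[...,0])<45)&(abs(L[...,1])<26)&(L[...,2]>20)&(L[...,2]<80)&(W[...,2]>.068)
q=L[m]
for z in range(22,80,4):
    k=q[abs(q[:,2]-z)<2]
    if len(k): print(z,len(k),"x",np.percentile(k[:,0],[0,50,100]).round(1),"y",k[:,1].min().round(1),k[:,1].max().round(1),"+x edge",k[k[:,1]<-12][:,0].max(initial=-99).round(1))
E
python3 d.py
```

```text
22 23 x [-10.2  -9.1  -3.3] y -19.7 13.4 +x edge -3.3
26 40 x [-11.6 -10.2  -6.6] y -20.2 15.6 +x edge -6.6
30 35 x [-12.9 -11.4  -9.3] y -20.1 17.7 +x edge -9.3
34 34 x [-13.7 -12.4   0.8] y -20.6 15.5 +x edge 0.8
38 55 x [-23.3 -13.8   0.6] y -19.7 17.2 +x edge 0.6
42 82 x [-24.4 -17.6 -10.4] y -19.8 15.7 +x edge -10.4
46 36 x [-25.7 -19.9 -12.1] y -19.5 16.3 +x edge -12.1
50 37 x [-26.7 -24.5 -12.8] y -19.6 9.1 +x edge -12.8
54 32 x [-27.8 -25.3 -13.9] y -19.8 9.1 +x edge -13.9
58 36 x [-28.5 -26.3 -13.4] y -21.3 8.4 +x edge -13.4
62 13 x [-27.6 -20.  -16.5] y -19.5 7.6 +x edge -16.5
66 3 x [-20.8 -20.  -17.8] y -18.8 -10.7 +x edge -17.8
```

```bash
python3 -m pendant '[{"jaw":0,"linear":[-1.8,0,0],"twist":0},{"jaw":0,"linear":[-1.8,0,0],"twist":0},{"jaw":0,"linear":[0,0,1.5],"twist":0},{"jaw":0,"linear":[0,0,1.5],"twist":0},{"jaw":0,"linear":[0,0,1.3],"twist":0},{"jaw":0,"linear":[0,0,0.4],"twist":0},{"jaw":0,"linear":[0,0,0],"twist":0},{"jaw":0,"linear":[0,0,0],"twist":0}]' 15
python3 -c "
from h import *
a=np.radians(12.8)
to([.5944-.01*np.cos(a),.278-.01*np.sin(a),.108],12.8)"
```

```text
time: 14.68
position: [0.5988, 0.2789, 0.1067]
tool_rot: [0.994, 0.111, -0.0, 0.0]
ft_force: [0.1, -0.7, 0.3]
grip_width: 0.0242
grip_force: 21.9
t 14.6833 pos [0.5988 0.2789 0.1067] yaw 12.79 F [ 0.1 -0.7  0.3] w 0.0242 shift cm [-1.45 -0.01 -0.13] twist -0.01
```

```bash
python3 -m pendant '[{"jaw":0,"linear":[-0.7,0,0],"twist":0},{"jaw":0,"linear":[-0.6,0,0],"twist":0},{"jaw":0,"linear":[-0.4,0,0],"twist":0},{"jaw":0,"linear":[-0.4,0,0],"twist":0},{"jaw":0,"linear":[-0.4,0,0],"twist":0},{"jaw":0,"linear":[0,0,0],"twist":0}]' 12
python3 -c "
from h import *
a=np.radians(12.8)
to([.5944-.024*np.cos(a),.278-.024*np.sin(a),.108],12.8)"; python3 d.py
```

```text
time: 15.18
position: [0.5744, 0.2735, 0.1082]
tool_rot: [0.994, 0.111, 0.001, -0.0]
ft_force: [1.6, 0.1, -0.5]
grip_width: 0.0241
grip_force: 12.0
t 15.1833 pos [0.5744 0.2735 0.1082] yaw 12.8 F [ 1.6  0.1 -0.5] w 0.0241 shift cm [-0.35  0.01  0.02] twist 0.0
```

```bash
python3 -m pendant '[{"jaw":0,"linear":[-0.4,0,0],"twist":0},{"jaw":0,"linear":[0,0,0],"twist":0},{"jaw":0,"linear":[1,0,0],"twist":0},{"jaw":0,"linear":[1,0,0],"twist":0},{"jaw":0,"linear":[0.5,0,-1],"twist":0},{"jaw":0,"linear":[0,0,-2],"twist":0},{"jaw":0,"linear":[0,0,-2],"twist":0},{"jaw":0,"linear":[0,0,0],"twist":0},{"jaw":0,"linear":[0,0,0],"twist":0}]' 12
python3 d.py;python3 c.py
```

```text
time: 15.98
position: [0.5943, 0.278, 0.1576]
tool_rot: [0.994, 0.111, -0.0, 0.0]
ft_force: [0.5, 0.4, -0.8]
grip_width: 0.024
grip_force: 12.0
30 1 x [-3.7 -3.7 -3.7] y 12.5 12.5 +x edge -99.0
34 8 x [-4.3 -3.7 -3.1] y 2.7 12.4 +x edge -99.0
38 4 x [-4.  -3.7 -3.2] y -5.8 12.5 +x edge -99.0
42 32 x [-11.2  -6.8  -3.1] y -9.8 16.7 +x edge -99.0
46 50 x [-12.5  -8.5  -3.1] y -13.0 15.3 +x edge -7.2
50 15 x [-12.3 -11.6  -3.6] y -13.0 14.0 +x edge -7.0
54 14 x [-12.8 -12.   -6.6] y -12.9 7.3 +x edge -6.6
58 22 x [-12.8 -11.2  -1.7] y -20.7 6.8 +x edge -1.7
62 17 x [-12.5  -7.6   0.2] y -19.8 5.9 +x edge 0.2
66 13 x [-11.9  -3.9   0.1] y -19.5 5.0 +x edge 0.1
70 1 x [-3.8 -3.8 -3.8] y -17.4 -17.4 +x edge -3.8
t 16.0333 pos [0.5935 0.2778 0.1565] yaw 12.8 F [-1.2 -0.6 -0.3] w 0.0236 shift cm [ 4.03 -0.    6.73] twist -0.0
lip/plate x [-4.6 -3.7]
boss/plate x [-13.1  -1.5]
rim in guessed cell frame ((0.21551513671875, 0.4112586975097656), (84.73016357421875, 87.43980407714844), 0.16332899034023285) [-42.10564932  41.93762049]
```

```bash
python3 -m pendant '[{"jaw":0,"linear":[1.2,0,0],"twist":0},{"jaw":0,"linear":[1.2,0,0],"twist":0},{"jaw":0,"linear":[1.0,0,0],"twist":0},{"jaw":0,"linear":[0,0,0],"twist":0},{"jaw":0,"linear":[0,0,0],"twist":0},{"jaw":0,"linear":[0,0,0],"twist":0}]' 12
python3 d.py;python3 c.py
```

```text
time: 16.58
position: [0.6264, 0.2852, 0.1559]
tool_rot: [0.994, 0.111, -0.002, 0.0]
ft_force: [0.9, -0.9, -0.7]
grip_width: 0.0236
grip_force: 12.0
22 8 x [-5.  -4.1 -2.9] y -1.4 9.4 +x edge -99.0
26 9 x [-5.1 -4.6 -3.5] y -18.5 8.7 +x edge -4.3
30 12 x [-5.  -4.4 -3.8] y -18.7 15.2 +x edge -4.3
34 15 x [-5.3 -4.7 -3.8] y -19.9 14.3 +x edge -4.5
38 19 x [-5.3 -4.6 -4. ] y -16.9 17.6 +x edge -4.4
42 21 x [-12.1  -4.8  -4. ] y -19.1 13.6 +x edge -4.0
46 80 x [-13.4  -8.4  -3. ] y -19.8 14.3 +x edge -3.0
50 25 x [-13.7 -12.2  -2.6] y -19.7 16.4 +x edge -2.6
54 23 x [-14.   -9.   -2.1] y -20.7 16.2 +x edge -2.1
58 27 x [-13.8 -10.2  -1.4] y -20.2 9.1 +x edge -1.4
62 20 x [-13.7 -10.3  -3. ] y -20.3 8.2 +x edge -3.0
66 20 x [-13.2  -8.8  -2.7] y -20.1 7.4 +x edge -2.7
70 5 x [-12.6  -4.9  -1.3] y -18.6 7.7 +x edge -1.3
t 16.6333 pos [0.6265 0.2853 0.1563] yaw 12.8 F [ 0.6 -0.2 -0.5] w 0.0241 shift cm [0.65 0.   6.72] twist -0.0
lip/plate x [-5.3 -3.9]
boss/plate x [-14.  -2.]
rim in guessed cell frame ((0.06534957885742188, 0.9889373779296875), (86.257568359375, 84.83045959472656), 89.84222412109375) [-42.02250883  41.63187405]
```

```bash
python3 -m pendant '[{"jaw":0,"linear":[0.35,0,0],"twist":0},{"jaw":0,"linear":[0,0,0],"twist":0},{"jaw":0,"linear":[0,0,0.6],"twist":0},{"jaw":0,"linear":[0,0,0.6],"twist":0},{"jaw":0,"linear":[0,0,0.5],"twist":0},{"jaw":0,"linear":[0,0,0],"twist":0},{"jaw":0,"linear":[0,0,0],"twist":0}]' 15
python3 d.py;python3 c.py
```

```text
time: 17.27
position: [0.6308, 0.2862, 0.1394]
tool_rot: [0.994, 0.111, -0.001, 0.0]
ft_force: [-0.5, 0.7, 0.4]
grip_width: 0.0241
grip_force: 15.0
22 6 x [-5.  -4.5 -3.4] y -18.7 5.2 +x edge -3.6
26 8 x [-5.3 -4.9 -4.2] y -19.3 8.9 +x edge -5.0
30 12 x [-5.2 -4.8 -4.3] y -20.1 12.5 +x edge -4.6
34 18 x [-5.6 -4.8 -3.8] y -18.9 14.9 +x edge -3.8
38 15 x [-5.1 -4.9 -3.4] y -18.9 14.1 +x edge -3.4
42 22 x [-13.5  -5.   -4.5] y -19.6 12.4 +x edge -4.8
46 74 x [-13.6  -8.5  -4.5] y -20.2 17.4 +x edge -4.6
50 30 x [-13.7  -9.6  -1.9] y -20.3 16.2 +x edge -1.9
54 23 x [-14.2 -12.6  -1.4] y -20.0 15.4 +x edge -1.4
58 21 x [-13.8 -10.3  -1.6] y -19.8 8.3 +x edge -1.6
62 26 x [-14.1 -11.   -2.4] y -21.3 7.9 +x edge -2.4
66 17 x [-13.7  -9.4  -3.4] y -19.2 6.5 +x edge -3.4
70 4 x [-12.9  -5.1  -1.8] y -19.4 -3.1 +x edge -1.8
t 17.3167 pos [0.6313 0.2863 0.1399] yaw 12.79 F [-0.2  0.1  0.2] w 0.0243 shift cm [ 0.15 -0.01  5.09] twist -0.01
lip/plate x [-5.2 -3.9]
boss/plate x [-14.  -2.]
rim in guessed cell frame ((0.33234405517578125, 0.8616409301757812), (84.9638900756836, 86.11522674560547), 0.17348214983940125) [-41.93863224  41.82329033]
```

```bash
python3 -m pendant '[{"jaw":0,"linear":[-0.15,0,0],"twist":0},{"jaw":0,"linear":[0,0,0],"twist":0},{"jaw":0,"linear":[0,0,0.5],"twist":0},{"jaw":0,"linear":[0,0,0.5],"twist":0},{"jaw":0,"linear":[0,0,0.5],"twist":0},{"jaw":0,"linear":[0,0,0.3],"twist":0},{"jaw":0,"linear":[0,0,0],"twist":0},{"jaw":0,"linear":[0,0,0],"twist":0}]' 15
python3 d.py|head -6;python3 c.py
```

```text
time: 18.03
position: [0.6297, 0.286, 0.1218]
tool_rot: [0.994, 0.111, -0.0, 0.0]
ft_force: [-0.6, 0.2, -0.1]
grip_width: 0.024
grip_force: 15.0
22 4 x [-4.8 -4.6 -4.1] y -2.5 5.9 +x edge -99.0
26 9 x [-5.3 -4.8 -3.9] y -18.1 8.1 +x edge -3.9
30 10 x [-5.5 -4.5 -4.3] y -20.3 8.7 +x edge -4.3
34 11 x [-5.1 -4.7 -3.9] y -19.4 12.0 +x edge -3.9
38 16 x [-5.4 -4.6 -4.2] y -16.8 16.7 +x edge -4.3
42 20 x [-13.   -4.8  -4.1] y -19.4 14.5 +x edge -4.2
t 18.0833 pos [0.63   0.2861 0.1221] yaw 12.79 F [ 0.3  0.3 -0.3] w 0.0238 shift cm [ 0.27 -0.    3.31] twist -0.01
lip/plate x [-5.2 -4.1]
boss/plate x [-13.8   1.6]
rim in guessed cell frame ((-0.050029754638671875, 0.773345947265625), (85.89328002929688, 84.74711608886719), 89.9460220336914) [-42.0795734   41.50074079]
```

```bash
python3 -m pendant '[{"jaw":0,"linear":[0,0,0.5],"twist":0},{"jaw":0,"linear":[0,0,0.5],"twist":0},{"jaw":0,"linear":[0,0,0.5],"twist":0},{"jaw":0,"linear":[0,0,0.2],"twist":0},{"jaw":0,"linear":[0,0,0],"twist":0},{"jaw":0,"linear":[0,0,0],"twist":0}]' 15
python3 c.py
```

```text
time: 18.63
position: [0.6298, 0.286, 0.105]
tool_rot: [0.994, 0.111, -0.0, 0.0]
ft_force: [-0.6, 0.2, -1.1]
grip_width: 0.0237
grip_force: 15.0
t 18.6333 pos [0.6298 0.286  0.105 ] yaw 12.79 F [-0.6  0.2 -1.1] w 0.0237 shift cm [ 0.29 -0.    1.6 ] twist -0.01
lip/plate x [-5.5 -4.1]
boss/plate x [-13.9  -0.6]
rim in guessed cell frame ((0.1007843017578125, 0.8797416687011719), (84.8510513305664, 86.2100601196289), 0.04865643382072449) [-42.00662305  40.39569739]
```

```bash
python3 -m pendant '[{"jaw":0,"linear":[0.03,0,0.4],"twist":0},{"jaw":0,"linear":[0,0,0.4],"twist":0},{"jaw":0,"linear":[0,0,0],"twist":0}]' 15; python3 -m pendant '[{"jaw":0,"linear":[0,0,0.4],"twist":0},{"jaw":0,"linear":[0,0,0.3],"twist":0},{"jaw":0,"linear":[0,0,0.2],"twist":0},{"jaw":0,"linear":[0,0,0],"twist":0}]' 15
```

```text
time: 18.93
position: [0.6297, 0.2859, 0.0964]
tool_rot: [0.994, 0.111, -0.001, 0.0]
ft_force: [0.9, -0.7, -1.1]
grip_width: 0.0238
grip_force: 15.0
time: 19.27
position: [0.6298, 0.286, 0.0876]
tool_rot: [0.994, 0.111, -0.001, 0.0]
ft_force: [-0.7, -0.0, -0.5]
grip_width: 0.024
grip_force: 15.0
```

```bash
python3 -m pendant '[{"jaw":0,"linear":[0,0,0.15],"twist":0},{"jaw":0,"linear":[0,0,0],"twist":0},{"jaw":0.35,"linear":[0,0,0],"twist":0},{"jaw":0.45,"linear":[0,0,0],"twist":0},{"jaw":0.6,"linear":[0,0,0],"twist":0},{"jaw":0.6,"linear":[0,0,0],"twist":0},{"jaw":0.6,"linear":[0,0,-1],"twist":0},{"jaw":0.6,"linear":[0,0,-3],"twist":0},{"jaw":0.6,"linear":[0,0,-4],"twist":0},{"jaw":0.6,"linear":[0,-4,-2],"twist":0},{"jaw":0.6,"linear":[0,-4,0],"twist":0},{"jaw":0.6,"linear":[0,-4,0],"twist":0}]' 15
python3 - <<'E'
from h import *
S=grab("side");T=grab("top")
a=cv2.resize(S["color"][300:430,200:330],(400,400),interpolation=cv2.INTER_CUBIC);b=cv2.resize(S["color"][150:250,330:430],(400,400),interpolation=cv2.INTER_CUBIC)
cv2.imwrite("pics/end.png",np.clip(np.hstack([a,b])*1.4,0,255).astype(np.uint8))
a=np.radians(12.8)
for c in(S,T):
    A=(cloud(c)-[.5944,.278,0])@np.array([[np.cos(a),-np.sin(a),0],[np.sin(a),np.cos(a),0],[0,0,1]])*1000
    q=A[(A[...,0]>0)&(A[...,0]<60)&(abs(A[...,1])<40)&(A[...,2]>74)&(A[...,2]<130)]
    print(len(q),q.min(0,initial=999).round(1),q.max(0,initial=-999).round(1))
print(robot.get_obs()["position"],robot.get_obs()["time"])
E
```

```text
time: 20.27
position: [0.606, 0.4015, 0.1897]
tool_rot: [0.994, 0.11, 0.003, -0.001]
ft_force: [0.6, 0.4, -1.0]
grip_width: 0.0519
grip_force: 0.0
221 [ 33.3 -10.4  74.7] [ 46.4  14.9 104.2]
98 [ 33.3 -12.5  74.2] [ 46.1  12.2 104.4]
[0.6021089  0.40689758 0.18727229] 20.3667
```

View pics/end.png

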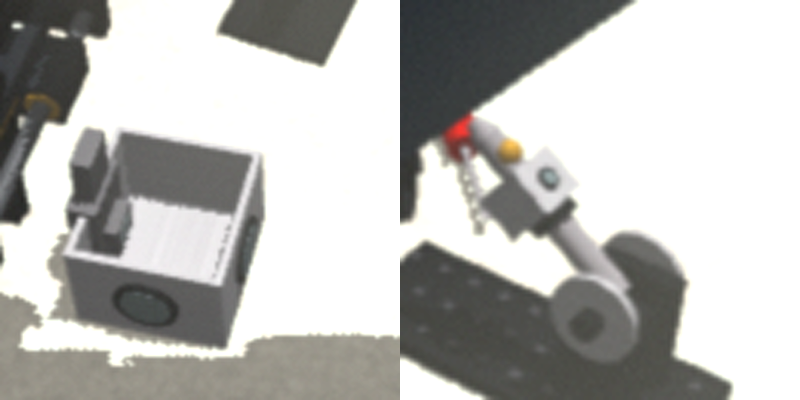

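The holder hangs upright over the far cell wall with its plate and boss inside (left half of the picture, tab at about pixel (85,165)). The carrier sits against the shoulder with the ball out above it (right half, ball at about (510,150)).

```bash
python3 -m pendant '[{"jaw":0.6,"linear":[0,0,0],"twist":0},{"jaw":0.6,"linear":[0,0,0],"twist":0},{"jaw":0.6,"linear":[0,0,0],"twist":0}]'; python3 -c "
from rig import robot
print(robot.hand_in())"
```

```text
time: 20.62
position: [0.6046, 0.3992, 0.1855]
tool_rot: [0.994, 0.111, -0.0, 0.0]
ft_force: [-0.7, -0.2, -0.4]
grip_width: 0.052
grip_force: 0.0
the job is handed in; nothing more can be done
None
```

Job handed in at about 20.6 s: in the final pictures the carrier is home against the shoulder with the ball out behind it, and the holder hangs upright on the cell's far wall with its plate inside; its first lowering landed on the rim (about 34 N at the wrist) and tilted it in the grip, so I straightened and re-hung it, and hand-in returned no verdict.

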